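# Take the long rod out of the locked toy chest

## Task

Turn the yellow clamp knob on the blue toy chest clockwise (seen from above) through a quarter turn to free the clear sliding lid, and slide the lid fully open. Then take out the long maple rod by tilting it through the opening, which is shorter than the rod, and finish holding it still in the gripper, the whole rod well clear above the chest; do not put it down. Leave the lid open and the other toys where they are.

Things in the scene. Friction and masses are not known exactly. Their poses are not given: they have to be found in the camera images.
- chest: Blue toy chest, fixed, 270 mm long (x), 140 wide (y), top at 69 mm; origin at the centre of its underside. Floor 8 mm thick; inside 250 x 120 mm, 55 mm high. Its 6 mm top covers the near (-x) part; the opening runs from x = -30 to +120 mm (150 mm long), over the full inner width of 120 mm. Guide strips along both long sides rise to 78 mm and stick out 20 mm past the near end.
- opening (a point): Centre of the opening, at the height of the chest's upper face (69 mm); axes as the chest's.
- lid (a joint): Slide of the clear lid with the orange far edge towards the chest's -x (m): 0 closed, 0.105 fully open at its stop. Lid 123 x 128 x 5 mm, upper face at 75 mm. Closed, it leaves only the last 45 mm of the opening free; open, it leaves all of it free and overhangs the near end by 18 mm. Friction about 1.2 N; stays where left. The knob is its handle.
- clamp (a joint): Turn of the yellow clamp knob (rad), clockwise from above: 0 locked, its bar across the chest (along y); 1.57 end stop, its bar along the chest (x), lid free. It starts at 0 to 0.2. Turning lifts a bolt under the lid, which below about 1.2 rad still catches on the edge of the top. Friction torque 0.04 N m; stays where left.
- knob_grip (a point): Point on the knob's axis, 100 mm above the shelf, in its grip bar, which spans heights 83 to 113 mm. It rides on the lid, at chest x = -22 mm, y = 0 while the lid is closed. The bar is 42 mm long (this point's y axis), 12 mm thick (its x), 30 mm high; the round collar under it is 30 mm across. The point turns with the knob.
- rod_center (a point): Centre of the long maple rod, 230 mm long (its x axis, within 5 degrees of the chest's x), 18 mm wide (y), 16 mm high (z), 40 to 85 g. It starts flat on the chest's floor, centre 16 mm above the shelf, seen through the clear lid; its near third lies under the fixed top, so its far end must come up first.
- rod_near_end (a point): Middle of the rod's near end face (rod -x, 115 mm from its centre), the end under the fixed top.
- rod_far_end (a point): Middle of the rod's far end face (rod +x, 115 mm from its centre), the end under the opening.
- red_disc: Bystander, loose: red wooden disc, 48 mm across, 12 mm thick, lying on the steel magnetic strip near the far edge of the shelf; origin at the centre of its underside.
- blue_disc: Bystander, loose: blue wooden disc, 48 mm across, 12 mm thick, lying on the steel strip; origin at the centre of its underside.
- green_cube: Bystander, loose: green cube, 40 mm; origin at the centre of its underside.
- orange_prism: Bystander, loose: orange three-sided prism standing upright, sides about 52 mm, 40 mm high; origin at the centre of its underside.
- stack_ring: Bystander, loose: yellow stacking ring, 64 mm across, 22 mm high; origin at the centre of its underside.
- cup: Bystander, loose: green toy cup, 64 mm across, 60 mm high; origin at the centre of its underside.

How it is judged:
By the outcome, as a careful person would: the job done as asked, in the order asked, and still so for the second after the job is handed in, while the arm keeps its last pose, push and grip.
It also fails if it takes over 58 s, if anything falls off the work surface, if the arm or the gripper's body presses on something with over 40 N, if the wrist force passes 120 N, or if a joint passes its speed limit or range.

## Robot

A 6-joint arm with a two-finger parallel gripper is mounted at the origin on the work surface. World frame = base frame: x ahead of the robot, y to its left, z up, the work surface at z = 0. Lengths are in m, angles in degrees, forces in N, time in s.
With the tool pointing down it reaches from about 0.375 to 0.9 m from the base axis. Payload 3.1 kg.
Tool frame: the origin (TCP) lies on the centre line of the jaws, within the pads' length; the fingertips stand 25 mm ahead of it and the grasp point (between the pads) lies 6 mm ahead of it; y points along the fingers, x is the direction in which the jaws open and shut, and the axes are right-handed (so a half turn about y gives the same grasp; the last joint's range is limited). The gripper opens to 87 mm and grips with 3 to 60 N. Pads are 19 mm wide; open, the fingers measure 117 mm over their backs; the gripper's body (75 mm by 190 mm) begins 51 mm behind the grasp point.
Start: joints at [-85.972, 30.224, 82.088, -0, 67.689, -10.227], TCP at [0.154, -0.606, 0.248] pointing down, gripper open.
Joint ranges: [-176.69, 176.69], [-43.24, 126.21], [12.49, 139.97], [-82, 262], [0, 151.66], [-163.58, 163.58]. Speed limits (degrees/s): [159.86, 159.86, 180, 180, 180, 180].

## Interface

Orientations are given as a 3x3 rotation matrix whose columns are the frame's x, y, z axes.
In Python, from rig import * gives the robot as it stands.
- The arm moves only by the tool play_rows, never from a script. Its argument "commands" is a list of rows, each a list of 2 entries, a list of its own where there are three numbers: the shift along the world's x, y, z in m, then the turn, a rotation vector about the world's x, y, z in rad. A call has 1 to 10 rows; each row is the pose to reach, as a shift and turn from the pose commanded when the call began; what a row does not reach only later rows make up. A row lasts 1/8 s, in which the tool goes at most 62.5 mm and 10.7 degrees, less where a joint would pass 70% of its speed; a pose out of reach is approached as far as the arm can. A call with a gripper value outside its range is refused whole. "gripper" is the finger opening in m, from 0 to 0.087, set as the call begins (left out, the last holds). The fingers move at their own pace and stop on an object; the grip force is fixed at half the most. Time passes only in rows, so rows that repeat a pose let the fingers close. It gives the time, the measured TCP pose, the force and the opening at its end, in the units of the state.
- read_state(): the state, without advancing time (a new reading comes with each control period).
- capture(name): name is "side" or "top" or "wrist"; returns a dict with "frame" (480x640x3 uint8, red, green, blue), "depth" (480x640 float32, m along the optical axis (not along the pixel's ray), 0 where there is no reading), "mtx" (3x3 intrinsics, pixels), "dist_coeffs" ([k1, k2, p1, p2, k3] as OpenCV has them; the pictures are not rectified), "cam_to_world" (4x4, takes a point from camera to world coordinates); the wrist camera has in their place "hand_eye" (4x4, takes a point from camera to tool coordinates, whose origin is the TCP and whose axes are the tool frame's). Camera axes: x right, y down, z forward; pixel columns grow to the right and rows downward; lengths in m; the calibration is good to about 2 mm. A picture is of the moment at which its call begins: read the wrist's pose just before it.
- hand_in(): hands the job in, once; it reports no verdict.
The state is a dict: "time_s": time; "joint_positions": joint angles; "qvel": joint speeds; "tau": joint torques, N m; "position": TCP position; "tcp_rot": TCP orientation; "force": force on the tool from outside, world axes, zero at the start; "moment": the same for the moment, N m; "opening": opening from 0.0 (shut) to 1.0 (fully open).
Only numpy, scipy, OpenCV 4.12 (cv2) and the standard library are available. Lean on these libraries where they do the work, as an engineer would, in place of code of your own. Each camera call takes 0.05 s, during which the arm holds its last target. There are 200 camera calls.

## Working session

There is one attempt and no reset: what is moved stays moved. The work goes in short steps, Python scripts to look and compute and a tool call to move; the robot and the scene stay as the last step left them, time stands still between calls to the robot, and variables do not carry over. Pictures are saved under pics/ and viewed, about 8 in all and at most 12, crops included, and the job is handed in when it is done.

Besides the shell and the picture viewer there is one more tool, called after "Request:" in YAML: its name, and indented under it one key for each argument. play_rows: Moves the arm, as the interface text tells. Its arguments: {"type":"object","properties":{"commands":{"type":"array"},"gripper":{"type":"number"}},"required":["commands"]}

```bash
mkdir -p pics; ls; python3 - <<'E'
from rig import *
import cv2,numpy as np
s=read_state();print(s['time_s'],s['position'],s['tcp_rot'],s['opening'])
for n in("top","side"):
    c=capture(n);np.savez(f"{n}0.npz",**c)
    cv2.imwrite(f"pics/{n}0.png",c['frame'][:,:,::-1]);print(n,c['mtx'],c['dist_coeffs'],c['cam_to_world'])
E
```

```text
pics
0.0 [ 0.15388896 -0.60504997  0.24656133] [[ 2.46241863e-01 -1.54366349e-04  9.69208399e-01]
 [-9.69206062e-01  2.16279152e-03  2.46241613e-01]
 [-2.13420712e-03 -9.99997649e-01  3.82957010e-04]] 0.9988989134250702
top [[536.47834881   0.         316.45529879]
 [  0.         536.47834881 235.05286263]
 [  0.           0.           1.        ]] [0.05469565 0.         0.         0.         0.        ] [[ 1.43937412e-02 -9.83502538e-01  1.80320764e-01  4.05122697e-01]
 [-9.99863079e-01 -1.56296434e-02 -5.43489021e-03  9.29617020e-04]
 [ 8.16357757e-03 -1.80217846e-01 -9.83592845e-01  1.16479946e+00]
 [ 0.00000000e+00  0.00000000e+00  0.00000000e+00  1.00000000e+00]]
side [[596.81839993   0.         319.14359002]
 [  0.         596.81839993 244.973508  ]
 [  0.           0.           1.        ]] [0.02994834 0.         0.         0.         0.        ] [[ 9.79650317e-01 -1.45868420e-01  1.37868275e-01  4.17349277e-01]
 [-2.00710673e-01 -7.09583332e-01  6.75430767e-01 -1.01017705e+00]
 [-6.94988789e-04 -6.89357599e-01 -7.24420885e-01  1.16194764e+00]
 [ 0.00000000e+00  0.00000000e+00  0.00000000e+00  1.00000000e+00]]
```

View pics/top0.png

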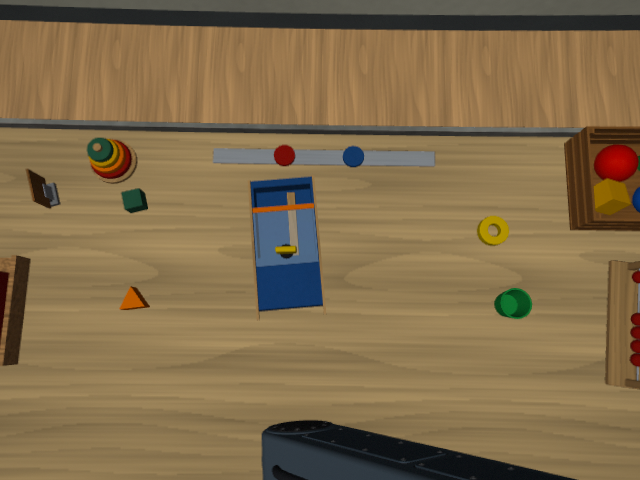

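View pics/side0.png

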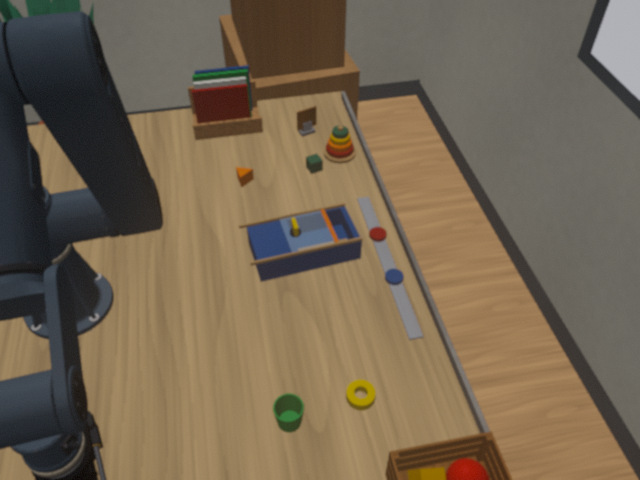

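```bash
cat > h.py <<'E'
import numpy as np,cv2
def ray(c,uv):
    p=cv2.undistortPoints(np.array(uv,float).reshape(-1,1,2),c['mtx'],c['dist_coeffs']).reshape(-1,2)
    return np.c_[p,np.ones(len(p))]
def atz(c,uv,z,T=None):
    T=c['cam_to_world'] if T is None else T
    d=ray(c,uv)@T[:3,:3].T;o=T[:3,3]
    return o+d*((np.atleast_1d(z)-o[2])/d[:,2])[:,None]
E
python3 - <<'E'
import cv2
a=cv2.imread('pics/top0.png')[168:320,238:336]
cv2.imwrite('pics/crop0.png',cv2.resize(cv2.rotate(a,cv2.ROTATE_90_CLOCKWISE),None,fx=5,fy=5,interpolation=cv2.INTER_CUBIC))
E
```

```text
(no output)
```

View pics/crop0.png

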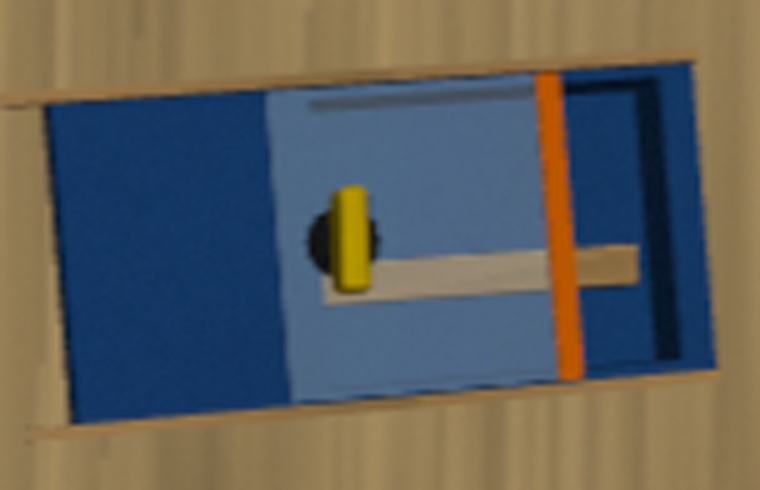

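```bash
python3 - <<'E'
from h import *
c=dict(np.load('top0.npz'))
def P(pts,z):
    return atz(c,[(238+(Y+.5)/5-.5,168+151-((X+.5)/5-.5)) for X,Y in pts],z)
ch=P([(45,104),(72,425)],.069);fa=P([(693,62),(717,371)],.078)
print(ch,fa)
n=ch.mean(0);f=fa.mean(0);d=f-n;yaw=np.arctan2(d[1],d[0]);print('yaw',np.degrees(yaw),'len',np.hypot(*d[:2]),'centre',(n+f)/2)
w=ch[0]-ch[1];print('w yaw',np.degrees(np.arctan2(-w[0],w[1])))
k=P([(352,239)],.113);print('knob',k)
b=P([(350,187),(354,290)],.113);v=b[0]-b[1];print('bar',np.hypot(*v[:2]),np.degrees(np.arctan2(-v[0],v[1])))
r=P([(638,265),(637,246),(639,284),(375,263),(325,304)],.024);print('rod',r)
for i,j in((3,1),(4,2)):
    e=r[j]-r[i];print(np.degrees(np.arctan2(e[1],e[0])))
# side-view/depth check
print(np.median(c['depth'][225:240,280:300]))
E
```

```text
[[ 0.44947747  0.10987481  0.069     ]
 [ 0.46211683 -0.01965095  0.069     ]] [[0.71760034 0.13568518 0.078     ]
 [0.7302956  0.00651669 0.078     ]]
yaw 5.535779621966011 len 0.26940729190665186 centre [0.58987256 0.05810643 0.0735    ]
w yaw 5.573381604630565
knob [[0.56886275 0.05627268 0.113     ]]
bar 0.040820355733959104 3.141118181168311
rod [[0.70975863 0.05269327 0.024     ]
 [0.70916475 0.06100611 0.024     ]
 [0.71035217 0.04437738 0.024     ]
 [0.59289987 0.05087656 0.024     ]
 [0.57142534 0.03277688 0.024     ]]
4.979310114021009
4.773170415251041
1.1096106
```

The top crop shows the closed lid with the knob at crop (352,239) and the rod's far end at (638,265). The chest centre is about (0.590, 0.058) with yaw 5.5°. The knob is at (0.5685, 0.056), turned about 2.4°. The side view confirms the layout.

Request:
play_rows:
  commands:
    - [[0.031,0.05,0],[0,0,0.137]]
    - [[0.062,0.1,0],[0,0,0.275]]
    - [[0.093,0.15,0],[0,0,0.412]]
    - [[0.124,0.2,0],[0,0,0.549]]
    - [[0.155,0.25,0],[0,0,0.687]]
    - [[0.186,0.3,0],[0,0,0.824]]
    - [[0.217,0.35,0],[0,0,0.961]]
    - [[0.248,0.4,0],[0,0,1.099]]
    - [[0.279,0.45,0],[0,0,1.236]]
    - [[0.311,0.496,0],[0,0,1.374]]
  gripper: 0.06

```text
time_s: 1.35
position: [0.4654, -0.1078, 0.2474]
tcp_rot: [[0.998, -0.0, -0.057], [0.057, 0.0, 0.998], [-0.0, -1.0, 0.0]]
force: [1.0, -0.8, 0.6]
opening: 0.689
```

Request:
play_rows:
  commands:
    - [[0.026,0.042,-0.017],[0,0,0]]
    - [[0.052,0.083,-0.034],[0,0,0]]
    - [[0.078,0.125,-0.051],[0,0,0]]
    - [[0.1035,0.166,-0.068],[0,0,0]]
    - [[0.1035,0.166,-0.068],[0,0,0]]
    - [[0.1035,0.166,-0.068],[0,0,0]]

```text
time_s: 2.1
position: [0.5678, 0.0562, 0.1792]
tcp_rot: [[0.999, -0.002, -0.053], [0.053, -0.0, 0.999], [-0.002, -1.0, -0.0]]
force: [-0.3, -0.0, 0.3]
opening: 0.692
```

```bash
python3 - <<'E'
from rig import *
from h import *
s=read_state();print(s['time_s'],s['position'],s['tcp_rot'],s['opening'],s['joint_positions'],s['force'])
c=capture("wrist");np.savez("w1.npz",**c,p=s['position'],R=s['tcp_rot'])
print(c['hand_eye'])
cv2.imwrite("pics/w1.png",c['frame'][:,:,::-1])
E
```

```text
2.1 [0.56775309 0.0561565  0.17916457] [[ 9.98608744e-01 -1.58890553e-03 -5.27072218e-02]
 [ 5.27067737e-02 -3.22606070e-04  9.98609980e-01]
 [-1.60370059e-03 -9.99998686e-01 -2.38411158e-04]] 0.6923983965204248 [-5.55651874e+00  3.11552110e+01  9.37620435e+01 -3.31504387e-02
  5.51715700e+01 -8.55885522e+00] [-0.26359278 -0.01562655  0.27647605]
[[ 9.99999924e-01 -3.62045424e-04  1.44362273e-04 -2.70273599e-04]
 [-2.39469208e-04 -2.78464977e-01  9.60446354e-01 -1.36806745e-01]
 [-3.07525371e-04 -9.60446316e-01 -2.78465043e-01  7.58297383e-02]
 [ 0.00000000e+00  0.00000000e+00  0.00000000e+00  1.00000000e+00]]
```

View pics/w1.png

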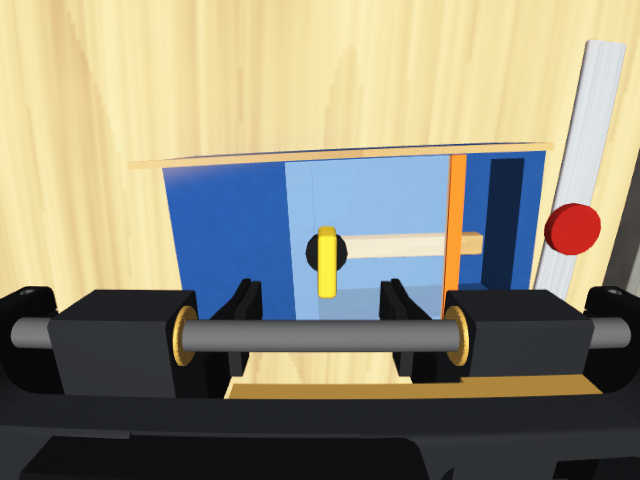

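```bash
python3 - <<'E'
from h import *
c=dict(np.load('w1.npz'));T=np.eye(4);T[:3,:3]=c['R'];T[:3,3]=c['p'];T=T@c['hand_eye']
print(atz(c,[(327,236),(327,297),(319,262),(336,262)],.113,T))
E
```

```text
[[0.5702581  0.07779617 0.113     ]
 [0.57257608 0.03776211 0.113     ]
 [0.56629538 0.06099358 0.113     ]
 [0.57674872 0.06154586 0.113     ]]
```

Request:
play_rows:
  commands:
    - [[0.0012,0.001,-0.035],[0,0,0]]
    - [[0.0012,0.001,-0.068],[0,0,0]]
    - [[0.0012,0.001,-0.068],[0,0,0]]
    - [[0.0012,0.001,-0.068],[0,0,0]]

```text
time_s: 2.65
position: [0.5702, 0.0564, 0.1128]
tcp_rot: [[0.999, 0.002, -0.051], [0.051, -0.0, 0.999], [0.002, -1.0, -0.0]]
force: [0.4, 0.5, -0.2]
opening: 0.691
```

Request:
play_rows:
  commands:
    - [[0,0,0],[0,0,0]]
    - [[0,0,0],[0,0,0]]
    - [[0,0,0],[0,0,0]]
    - [[0,0,0],[0,0,0]]
    - [[0,0,0],[0,0,0]]
    - [[0,0,0],[0,0,0]]
  gripper: 0

```text
time_s: 3.4
position: [0.57, 0.0573, 0.1116]
tcp_rot: [[0.999, 0.001, -0.052], [0.052, -0.0, 0.999], [0.001, -1.0, -0.0]]
force: [0.2, 0.1, -0.4]
opening: 0.133
```

Request:
play_rows:
  commands:
    - [[0,0,0],[0,0,-0.155]]
    - [[0,0,0],[0,0,-0.31]]
    - [[0,0,0],[0,0,-0.465]]
    - [[0,0,0],[0,0,-0.62]]
    - [[0,0,0],[0,0,-0.775]]
    - [[0,0,0],[0,0,-0.93]]
    - [[0,0,0],[0,0,-1.085]]
    - [[0,0,0],[0,0,-1.24]]
    - [[0,0,0],[0,0,-1.395]]
    - [[0,0,0],[0,0,-1.545]]

```text
time_s: 4.65
position: [0.5702, 0.0571, 0.1116]
tcp_rot: [[0.073, 0.001, 0.997], [-0.997, -0.0, 0.073], [0.0, -1.0, 0.001]]
force: [1.6, 0.4, -0.6]
opening: 0.134
```

Request:
play_rows:
  commands:
    - [[0,0,0],[0,0,0]]
    - [[0,0,0],[0,0,0]]

```text
time_s: 4.9
position: [0.5699, 0.0571, 0.1115]
tcp_rot: [[0.081, 0.001, 0.997], [-0.997, -0.0, 0.081], [0.001, -1.0, 0.001]]
force: [1.2, 0.3, 0.3]
opening: 0.14
```

```bash
python3 - <<'E'
from rig import *
s=read_state();print(s['time_s'],s['position'],s['tcp_rot'],s['opening'],s['force'],s['moment'],s['joint_positions'])
E
```

```text
4.9 [0.56994891 0.05713518 0.11153928] [[ 8.07237762e-02  6.25352547e-04  9.96736315e-01]
 [-9.96736367e-01 -4.85668252e-04  8.07240852e-02]
 [ 5.34564196e-04 -9.99999687e-01  5.84106651e-04]] 0.14031153025834886 [1.19589564 0.31072082 0.30844777] [-0.04106763 -0.16434587  0.4002069 ] [-5.43695420e+00  3.70699907e+01  9.61442211e+01 -3.33726117e-02
  4.67474876e+01  7.99557259e+01]
```

Request:
play_rows:
  commands:
    - [[-0.015,-0.0015,0],[0,0,0]]
    - [[-0.03,-0.003,0],[0,0,0]]
    - [[-0.045,-0.0043,0],[0,0,0]]
    - [[-0.06,-0.0058,0],[0,0,0]]
    - [[-0.075,-0.0072,0],[0,0,0]]
    - [[-0.09,-0.0087,0],[0,0,0]]
    - [[-0.1,-0.0096,0],[0,0,0]]
    - [[-0.1045,-0.01,0],[0,0,0]]
    - [[-0.1065,-0.0102,0],[0,0,0]]
    - [[-0.1065,-0.0102,0],[0,0,0]]

```text
time_s: 6.15
position: [0.467, 0.0469, 0.1117]
tcp_rot: [[0.077, 0.009, 0.997], [-0.997, -0.0, 0.077], [0.001, -1.0, 0.009]]
force: [8.0, 0.5, -8.0]
opening: 0.137
```

Request:
play_rows:
  commands:
    - [[-0.0015,0,0],[0,0,0]]
    - [[-0.003,0,0],[0,0,0]]
    - [[-0.003,0,0],[0,0,0]]

```text
time_s: 6.52
position: [0.4668, 0.0468, 0.1117]
tcp_rot: [[0.076, 0.014, 0.997], [-0.997, -0.0, 0.076], [0.001, -1.0, 0.014]]
force: [11.7, 1.9, -14.2]
opening: 0.134
```

```bash
python3 - <<'E'
from rig import *
from h import *
s=read_state();print(s['time_s'],s['position'],s['force'],s['moment'],s['opening'])
c=capture("top");np.savez("top1.npz",**c)
a=c['frame'][168:320,238:336,::-1]
cv2.imwrite('pics/crop1.png',cv2.resize(cv2.rotate(a,cv2.ROTATE_90_CLOCKWISE),None,fx=5,fy=5,interpolation=cv2.INTER_CUBIC))
E
```

```text
6.525 [0.46675283 0.04684931 0.11170293] [ 11.66585576   1.93850215 -14.16708974] [ 0.23230694 -1.79453293  0.33703326] 0.1339946789340759
```

View pics/crop1.png

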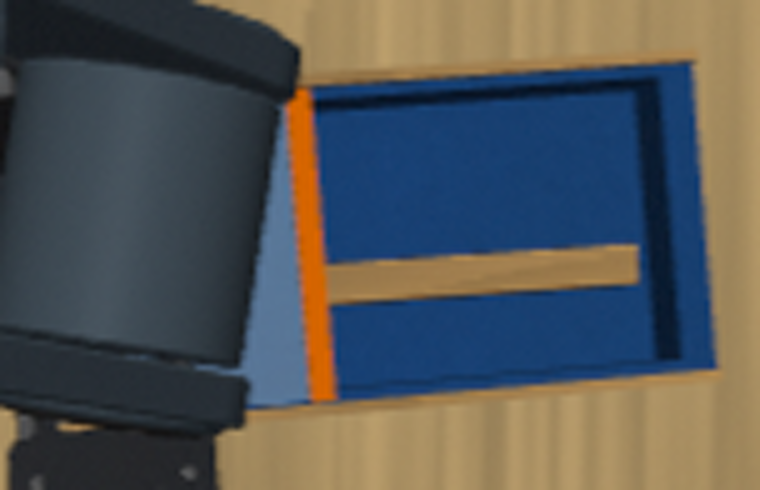

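```bash
python3 - <<'E'
from h import *
c=dict(np.load('top0.npz'))
def P(pts,z):
    return atz(c,[(238+(Y+.5)/5-.5,168+151-((X+.5)/5-.5)) for X,Y in pts],z)
u=np.array([np.cos(.0966),np.sin(.0966)]);o=np.array([.590,.058])
print((P([(562,72),(584,378),(313,88),(338,400)],.075)[:,:2]-o)@u)
E
```

```text
[ 0.07872966  0.07796091 -0.02622716 -0.02627412]
```

Request:
play_rows:
  commands:
    - [[0.003,0,0],[0,0,0]]
    - [[0.003,0,0],[0,0,0]]

```text
time_s: 6.82
position: [0.467, 0.0469, 0.1116]
tcp_rot: [[0.077, 0.008, 0.997], [-0.997, -0.0, 0.077], [0.001, -1.0, 0.008]]
force: [7.8, -1.0, -8.6]
opening: 0.138
```

Request:
play_rows:
  commands:
    - [[0,0,0],[0,0,0]]
    - [[0,0,0],[0,0,0]]
    - [[0,0,0],[0,0,0]]
    - [[0,0,0],[0,0,0]]
  gripper: 0.04

```text
time_s: 7.32
position: [0.4627, 0.0472, 0.1116]
tcp_rot: [[0.077, -0.001, 0.997], [-0.997, 0.0, 0.077], [-0.0, -1.0, -0.001]]
force: [-0.7, -0.2, 0.0]
opening: 0.439
```

Request:
play_rows:
  commands:
    - [[0,0,0.03],[0,0,0]]
    - [[0,0,0.088],[0,0,0]]
    - [[0.04,0,0.088],[0,0,0]]
    - [[0.09,0,0.088],[0,0,0]]
    - [[0.14,0,0.088],[0,0,0]]
    - [[0.1668,0,0.088],[0,0,0]]
    - [[0.1668,0,0.048],[0,0,0]]
    - [[0.1668,0,0.048],[0,0,0]]
    - [[0.1668,0,0.048],[0,0,0]]

```text
time_s: 8.45
position: [0.6297, 0.0472, 0.16]
tcp_rot: [[0.078, -0.0, 0.997], [-0.997, 0.0, 0.078], [-0.0, -1.0, -0.0]]
force: [-0.2, 1.7, 0.1]
opening: 0.456
```

```bash
python3 - <<'E'
from rig import *
from h import *
s=read_state();print(s['time_s'],s['position'],s['tcp_rot'],s['force'],s['opening'])
c=capture("wrist");np.savez("w2.npz",**c,p=s['position'],R=s['tcp_rot'])
cv2.imwrite("pics/w2.png",c['frame'][:,:,::-1])
E
```

```text
8.45 [0.6297354  0.04715591 0.16003803] [[ 7.76710004e-02 -2.12979601e-04  9.96979022e-01]
 [-9.96979036e-01  1.16481554e-04  7.76710264e-02]
 [-1.32672010e-04 -9.99999971e-01 -2.03288958e-04]] [-0.2126811   1.68249907  0.13889598] 0.4560639644317355
```

View pics/w2.png

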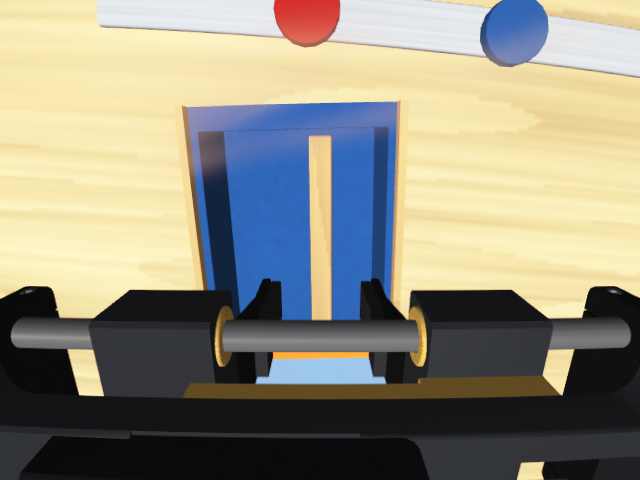

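Request:
play_rows:
  commands:
    - [[0,-0.001,-0.05],[0,0,0]]
    - [[0,-0.001,-0.09],[0,0,0]]
    - [[0,-0.001,-0.11],[0,0,0]]
    - [[0,-0.001,-0.118],[0,0,0]]
    - [[0,-0.001,-0.122],[0,0,0]]
    - [[0,-0.001,-0.122],[0,0,0]]
    - [[0,-0.001,-0.122],[0,0,0]]

```text
time_s: 9.38
position: [0.6307, 0.046, 0.0387]
tcp_rot: [[0.078, 0.002, 0.997], [-0.997, -0.0, 0.078], [0.0, -1.0, 0.002]]
force: [0.9, -0.0, 0.3]
opening: 0.454
```

Request:
play_rows:
  commands:
    - [[0,0,0],[0,0,0]]
    - [[0,0,0],[0,0,0]]
    - [[0,0,0],[0,0,0]]
    - [[0,0,0],[0,0,0]]
    - [[0,0,0],[0,0,0]]
    - [[0,0,0],[0,0,0]]
  gripper: 0

```text
time_s: 10.12
position: [0.63, 0.0461, 0.0377]
tcp_rot: [[0.078, 0.0, 0.997], [-0.997, -0.0, 0.078], [0.0, -1.0, 0.0]]
force: [-0.9, -0.0, 1.9]
opening: 0.202
```

Request:
play_rows:
  commands:
    - [[-0.002,0,0.003],[0,0,0]]
    - [[-0.0044,-0.0004,0.0108],[0.0046,-0.0522,0]]
    - [[-0.0069,-0.0007,0.0185],[0.0091,-0.1043,0]]
    - [[-0.0096,-0.0009,0.026],[0.0137,-0.1565,0]]
    - [[-0.0124,-0.0012,0.0336],[0.0183,-0.2086,0]]
    - [[-0.0159,-0.0015,0.0408],[0.0228,-0.2608,0]]
    - [[-0.0194,-0.0018,0.048],[0.0274,-0.313,0]]
    - [[-0.0194,-0.0018,0.048],[0.0274,-0.313,0]]
    - [[-0.0194,-0.0018,0.048],[0.0274,-0.313,0]]

```text
time_s: 11.25
position: [0.611, 0.0442, 0.0856]
tcp_rot: [[0.078, 0.308, 0.948], [-0.997, 0.027, 0.073], [-0.003, -0.951, 0.309]]
force: [0.3, -0.5, -0.3]
opening: 0.198
```

```bash
python3 - <<'E'
from rig import *
from h import *
s=read_state();print(s['time_s'],s['position'],s['tcp_rot'],s['force'],s['moment'],s['opening'])
c=capture("side");np.savez("s3.npz",**c)
a=c['frame'][180:300,220:400,::-1]
b=capture("top")['frame'][150:320,220:340,::-1]
a=cv2.resize(a,None,fx=4,fy=4,interpolation=cv2.INTER_CUBIC)
cv2.imwrite("pics/s3.png",a)
E
```

```text
11.25 [0.61099069 0.04418179 0.08558123] [[ 0.07815278  0.30785364  0.94821848]
 [-0.99693743  0.0268143   0.07346256]
 [-0.0028101  -0.9510558   0.30900643]] [ 0.33178706 -0.46338348 -0.25194413] [-0.03141587  0.18563857  0.01424826] 0.1984861083925824
```

View pics/s3.png

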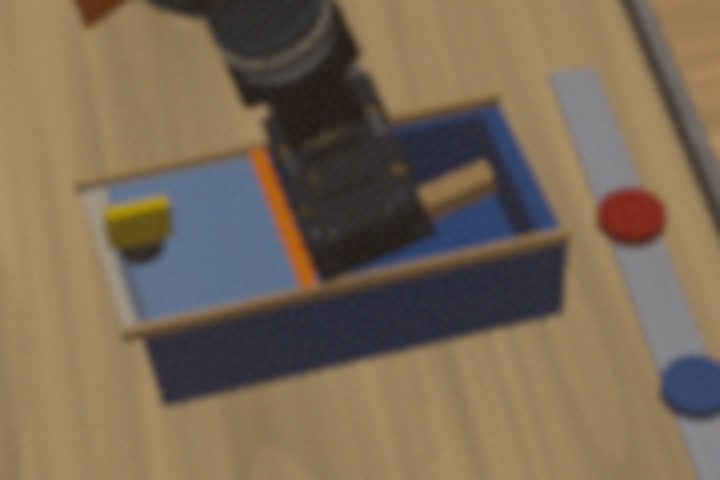

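Request:
play_rows:
  commands:
    - [[0.012,0.0011,0.0039],[0,0,0]]
    - [[0.024,0.0023,0.0078],[0,0,0]]
    - [[0.036,0.0034,0.0117],[0,0,0]]
    - [[0.048,0.0045,0.0156],[0,0,0]]
    - [[0.06,0.0057,0.0196],[0,0,0]]

```text
time_s: 11.98
position: [0.6714, 0.0501, 0.1055]
tcp_rot: [[0.078, 0.308, 0.948], [-0.997, 0.027, 0.073], [-0.003, -0.951, 0.309]]
force: [0.9, 0.6, -0.8]
opening: 0.202
```

Request:
play_rows:
  commands:
    - [[0.012,0.0011,0.0039],[0,0,0]]
    - [[0.024,0.0023,0.0078],[0,0,0]]
    - [[0.036,0.0034,0.0117],[0,0,0]]
    - [[0.048,0.0045,0.0156],[0,0,0]]
    - [[0.048,0.0045,0.0156],[0,0,0]]
    - [[0.048,0.0045,0.0156],[0,0,0]]

```text
time_s: 12.72
position: [0.7178, 0.0545, 0.1203]
tcp_rot: [[0.078, 0.306, 0.949], [-0.997, 0.027, 0.074], [-0.003, -0.952, 0.308]]
force: [0.0, 0.4, -0.1]
opening: 0.202
```

```bash
python3 - <<'E'
from rig import *
from h import *
s=read_state();print(s['time_s'],s['position'],s['force'],s['moment'],s['opening'])
c=capture("side");np.savez("s4.npz",**c)
a=c['frame'][150:300,220:420,::-1]
cv2.imwrite("pics/s4.png",cv2.resize(a,None,fx=4,fy=4,interpolation=cv2.INTER_CUBIC))
E
```

```text
12.725 [0.71783205 0.0545493  0.12029515] [ 0.02970394  0.41388895 -0.08355037] [0.02989415 0.22251909 0.02128715] 0.2022575232935816
```

View pics/s4.png

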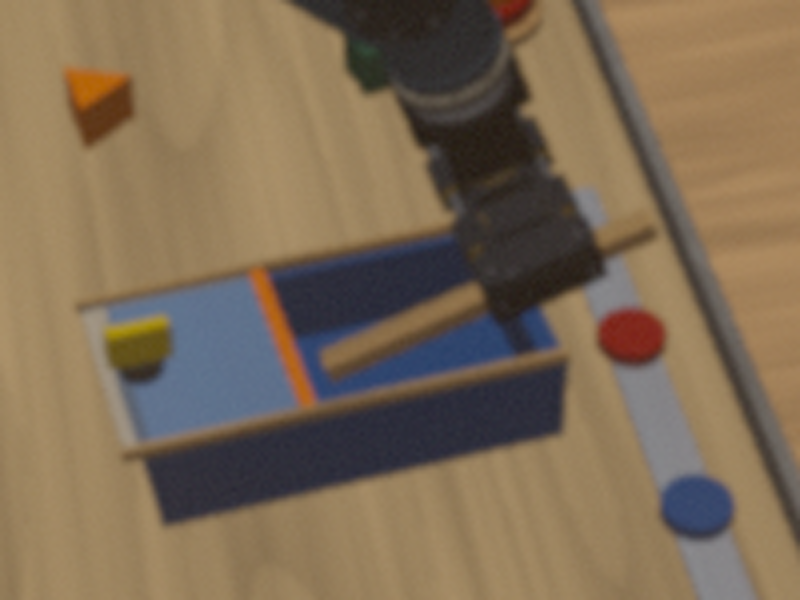

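The near end is visible at (325,365), past the orange edge, and the rod is still gripped. I'll lift straight up, then bring it back over the chest.

Request:
play_rows:
  commands:
    - [[0,0,0.02],[0,0,0]]
    - [[0,0,0.04],[0,0,0]]
    - [[0,0,0.06],[0,0,0]]
    - [[0,0,0.085],[0,0,0]]
    - [[0,0,0.11],[0,0,0]]
    - [[0,0,0.135],[0,0,0]]
    - [[-0.02,0,0.15],[0,0,0]]
    - [[-0.045,-0.003,0.15],[0,0,0]]
    - [[-0.07,-0.005,0.15],[0,0,0]]
    - [[-0.09,-0.006,0.15],[0,0,0]]

```text
time_s: 14.02
position: [0.6265, 0.0485, 0.2703]
tcp_rot: [[0.078, 0.306, 0.949], [-0.997, 0.027, 0.073], [-0.003, -0.952, 0.307]]
force: [-0.1, -0.5, 0.3]
opening: 0.199
```

Request:
play_rows:
  commands:
    - [[0,0,0],[0,0,0]]
    - [[0,0,0],[0,0,0]]
    - [[0,0,0],[0,0,0]]
    - [[0,0,0],[0,0,0]]
    - [[0,0,0],[0,0,0]]
    - [[0,0,0],[0,0,0]]

```text
time_s: 14.78
position: [0.6286, 0.0485, 0.2707]
tcp_rot: [[0.078, 0.308, 0.948], [-0.997, 0.027, 0.073], [-0.003, -0.951, 0.309]]
force: [0.3, 0.4, -0.9]
opening: 0.201
```

```bash
python3 - <<'E'
from rig import *
from h import *
s=read_state();print(s['time_s'],s['position'],s['force'],s['moment'],s['opening'],abs(np.array(s['qvel'])).max())
c=capture("side");np.savez("s5.npz",**c)
cv2.imwrite("pics/s5.png",c['frame'][60:300,180:500,::-1].repeat(2,0).repeat(2,1))
E
```

```text
14.775 [0.62863813 0.04849103 0.27066168] [ 0.29849742  0.44846906 -0.92432565] [-0.03975595  0.27508217  0.00855643] 0.20129399315707666 0.1653139691156844
```

View pics/s5.png

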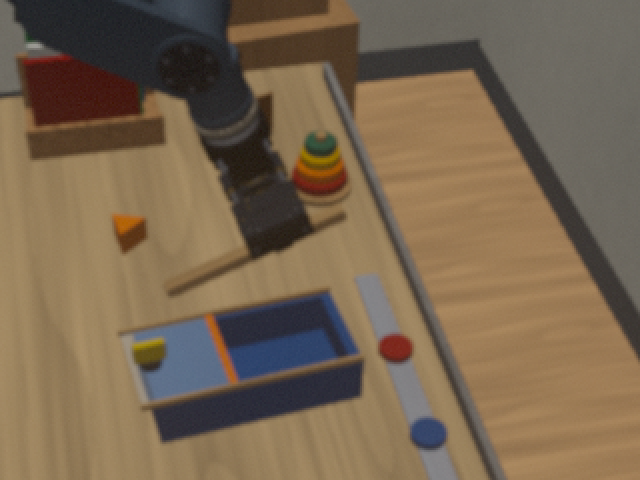

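```bash
python3 -c "
from rig import *
print(hand_in())"
```

```text
the job is handed in; nothing more can be done
None
```

The job is done and handed in at about 15 s of the 58 s allowed. The maple rod is out of the chest and held still in the gripper, with the lid left open.

- **Clamp:** I gripped the yellow knob and turned it about a quarter turn clockwise until the wrist moment rose to 0.4 N m, which suggests it reached its end stop.
- **Lid:** I slid it by the knob until it would not move further. The tool travelled about 103.6 mm, while the image showed 104.6 mm of lid travel against the 105 mm stop.
- **Rod:** I gripped it about 35 mm ahead of its centre and tilted it 18° with the far end up. I then drew it out along its own axis and lifted it clear, with no noticeable contact force.

**Last checks:**
- The gripper opening reads about 17.5 mm, matching the 18 mm rod, and the arm was almost at rest.
- By calculation the rod's lowest end is about 0.19 m above the shelf; I did not measure it directly.
- The last side picture shows the lid open, the chest empty and the rod above it. The orange prism and both discs look unmoved. The cube, ring and cup are not visible in that picture, but the arm did not touch down near them.
- No check failed. The only disagreement was 1–2 mm between the top and wrist cameras, which is within calibration.

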